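# Reset the bench length stop to its last notch

## Robot

A 6-joint arm with a two-finger parallel gripper is mounted at the origin on a cart in front of the work surface, level with it; the furniture and walls round the work are solid. World frame = base frame: x ahead of the robot, y to its left, z up, the work surface at z = 0. Lengths are in m, angles in rad, forces in N, time in s.
With the tool pointing down it reaches from about 0.35 to 0.775 m from the base axis. Payload 7.3 kg.
Tool frame: the origin (TCP) lies at the very end of the fingers, on their centre line; the grasp point (between the pads) lies 19 mm behind it; z points along the fingers, y is the line along which they close (so a half turn about z gives the same grasp; the last joint's range is limited). The gripper opens to 92 mm and grips with 3 to 60 N. Pads are 19 mm wide; open, the fingers measure 130 mm over their backs; the gripper's body (75 mm by 190 mm) begins 47 mm behind the grasp point.
Start: joints at [-1.475, 0.342, 1.524, -0, 1.275, -0.146], TCP at [0.126, -0.51, 0.227] pointing down, gripper open.
Joint ranges: [-2.53, 2.53], [-0.77, 2.02], [0.04, 2.7], [-1, 4.14], [0.28, 2.66], [-3.11, 3.11]. Speed limits (rad/s): [2.57, 2.57, 3.14, 3.14, 3.14, 3.14].

## Interface

Orientations are given as [roll, pitch, yaw] about the fixed x, y, z axes, in that order (R = Rz(yaw) Ry(pitch) Rx(roll)).
In Python, from cell import robot gives the robot as it stands.
- The arm moves only by the tool apply_moves, never from a script. Its argument "rows" is a list of rows, each an object with "xyz": the shift along the tool's x, y, z in mm, a list of three; "turn": the turn about the tool's z in rad. A call has 1 to 10 rows; each row shifts and turns the commanded pose from where the row before left it, along the tool's axes as they then stand; what a row does not reach is not made up. A row lasts 1/8 s, in which the tool goes at most 62.5 mm and 10.7 degrees, less where a joint would pass 70% of its speed; a pose out of reach is approached as far as the arm can. A call with a gripper value outside its range is refused whole. "gripper" is the opening, from 0 (shut) to 1 (fully open), set as the call begins (left out, the last holds). The fingers move at their own pace and stop on an object; "newtons" is the grip in N (left out, the last holds). Time passes only in rows, so rows that do not move let the fingers close. It gives the time, the measured TCP pose, the force and the opening at its end, in the units of the state.
- robot.observe(): the state, without advancing time (a new reading comes with each control period).
- robot.read_camera(name): name is "scene" or "top" or "wrist"; returns a dict with "frame" (480x640x3 uint8, blue, green, red), "mtx" (3x3 intrinsics, pixels), "R" (3x3) and "t" (3): a world point X has camera coordinates R X + t; the wrist camera has in their place "T_tool_cam" (4x4, takes a point from camera to tool coordinates, whose origin is the TCP and whose axes are the flange's). Camera axes: x right, y down, z forward; pixel columns grow to the right and rows downward; lengths in m; the calibration is good to about 2 mm. A picture is of the moment at which its call begins: read the wrist's pose just before it. There is no depth.
- robot.hand_in(): hands the job in, once; it reports no verdict.
The state is a dict: "time": time; "qpos": joint angles; "qvel": joint speeds; "joint_efforts": joint torques, N m; "tool_pos": TCP position; "tool_rot": TCP orientation; "contact_force": force on the tool from outside, world axes, zero at the start; "torque": the same for the moment, N m; "opening": finger opening in m.
Only numpy, scipy, OpenCV 4.12 (cv2) and the standard library are available. Lean on these libraries where they do the work, as an engineer would, in place of code of your own. Each camera call takes 0.05 s, during which the arm holds its last target. There are 200 camera calls.

## Task

Move the length stop along its rail from its first notch to the last one: squeeze the release lever against the fixed grip, keep it squeezed while you slide the frame past the middle notch without letting the pawl drop in there, then let go and make sure that the pawl has dropped fully home in the last notch. That notch sits in an adjustable plate, so feel for it: with the lever let go, push the frame on until the pawl falls in and locks. Do not disturb the tape measure and the two bearings lying around.

Things in the scene. Friction and masses are not known exactly. Their poses are not given: they have to be found in the camera images.
- rail_middle (a point): Middle of the top of the fixed rail, 30 mm above the counter: aluminium bar with a steel strip on top, 300 x 40 mm, with feet at its ends (340 mm overall, 36 mm high, 74 mm wide). Its y axis runs along the rail from the first notch to the last: the frame slides in +y. The three notches are cross slots in the strip, 11 mm wide and 10 mm deep.
- grip_post (a point): Fixed grip of the frame: rigid upright steel plate, 34 mm wide (x), 8 mm thick (y), top 121 mm above the counter. The point is in the middle of its outer (-y) face, 105 mm above the counter, axes parallel to the rail's. Pushing on this face in +y moves the frame. It does not yield to a squeeze, so a parallel gripper must be centred on the squeezed pair (see lever_tip) or shift.
- lever_tip (a point): Axis of the release lever's rubber roll, 38 mm long (x), 10 mm in diameter, 105 mm above the counter at rest, then 51 mm ahead (+y) of grip_post: 56 mm over both outer faces. It pivots 62 mm below; squeezed to its stop the roll is 21 mm nearer the grip (35 mm over both) and 3.5 mm lower. Spring force on the roll 3 N at rest, 7 N squeezed.
- pawl_pin (a point): Pin of the pawl, 8 mm in diameter, 24 mm long (x), on an arm of the release lever 36 mm ahead (+y) of its pivot. At rest in a notch its axis is 26 mm above the counter, 4 mm below the rail's top; let go on top of the rail it is at 34 mm. The arm stays below 65 mm height.
- saddle_top (a point): Top centre of the sliding frame's saddle, 39.5 mm above the counter, 22 mm ahead (+y) of grip_post. The saddle is 56 mm wide and 78 mm long (y); a stop plate at its far (+x) side reaches 79 mm from the rail's centre line and is up to 47 mm high.
- release_lever (a joint): Angle of the release lever, rad: 0 = let go with the pawl fully home in a notch, about 0.22 = let go but the pawl rides on top of the rail, 0.34 = squeezed to its stop. Squeezed above about 0.25 the pawl is clear of the rail.
- stop_frame (a joint): Travel of the frame in the rail's +y, m: 0 = first notch (start; 1.5 mm of play), 0.045 = middle notch, 0.16 = end of travel. The last notch is in a clamped plate, anywhere from 0.095 to 0.130; where is not given. The frame slides with about 3 N squeezed, 7 N with the pawl riding on the rail, and blocks when the pawl falls into a notch.
- tape_measure: Yellow tape measure, 32 x 80 x 62 mm, standing at the far side of the rail; bystander, origin under its centre.
- bearing_1: Ball bearing lying flat, 52 mm in diameter, 15 mm high, at the far side of the rail; bystander, origin under its centre.
- bearing_2: Ball bearing lying flat, 40 mm in diameter, 12 mm high, beyond the rail's last-notch end; bystander, origin under its centre.

How it is judged:
By the outcome, as a careful person would: the job done as asked, in the order asked, and still so for the second after the job is handed in, with the robot touching nothing.
It also fails if it takes over 38 s, if anything falls off the work surface, if the arm or the gripper's body presses on something with over 40 N, if the wrist force passes 120 N, or if a joint passes its speed limit or range.

## Working session

There is one attempt and no reset: what is moved stays moved. The work goes in short steps, Python scripts to look and compute and a tool call to move; the robot and the scene stay as the last step left them, time stands still between calls to the robot, and variables do not carry over. Pictures are saved under pics/ and viewed, on a budget of 10 in all, crops included, one or two more only if the job needs it, and the job is handed in when it is done.

Besides the shell and the picture viewer there is one more tool, called by a JSON object that holds its "op" and its "data", one argument or row to a line. apply_moves: Moves the arm, as the interface text tells. Its arguments: {"type":"object","properties":{"rows":{"type":"array"},"gripper":{"type":"number"},"newtons":{"type":"number"}},"required":["rows"]}

```bash
mkdir -p pics; ls
python3 - <<'E'
from cell import robot
import cv2,pickle
s=robot.observe(); print(s)
for n in("scene","top"):
    c=robot.read_camera(n); cv2.imwrite(f"pics/{n}0.png",c["frame"]); pickle.dump(c,open(f"{n}0.pkl","wb")); print(n,c["mtx"],c["R"],c["t"])
E
```

```text
pics
{'time': 0.0, 'qpos': array([-1.47499401e+00,  3.42714840e-01,  1.52503280e+00, -4.07895553e-05,
        1.27541845e+00, -1.45989918e-01]), 'qvel': array([ 9.98625956e-04,  6.02093912e-05, -1.87940963e-04,  6.98699215e-04,
        1.49681110e-03,  5.67805972e-04]), 'joint_efforts': array([ 2.65236355e-03, -4.31233764e+01, -2.44222873e+01,  7.19693466e-02,
        5.60268725e-02, -1.19150254e-04]), 'tool_pos': array([ 0.1256813 , -0.50929875,  0.22604356]), 'tool_rot': array([-3.14003028e+00, -1.90301399e-04,  2.41803991e-01]), 'contact_force': array([ 0.64832199,  0.50152359, -0.05164832]), 'torque': array([-0.00399424, -0.01739011, -0.00264909]), 'opening': 0.09197250218384137}
scene [[473.4603864    0.         316.17786375]
 [  0.         473.4603864  235.45014475]
 [  0.           0.           1.        ]] [[-0.69332611 -0.7205739   0.00849513]
 [-0.30223827  0.28006739 -0.91116095]
 [ 0.65417959 -0.63429923 -0.41196304]] [0.48036632 0.22443795 0.67668381]
top [[604.10827793   0.         315.61616572]
 [  0.         604.10827793 235.60198602]
 [  0.           0.           1.        ]] [[-0.00929972 -0.99976582  0.01954031]
 [-0.98385106  0.00565511 -0.17889972]
 [ 0.17874732 -0.02088848 -0.98367325]] [0.08233261 0.58015698 1.00180363]
```

View pics/scene0.png

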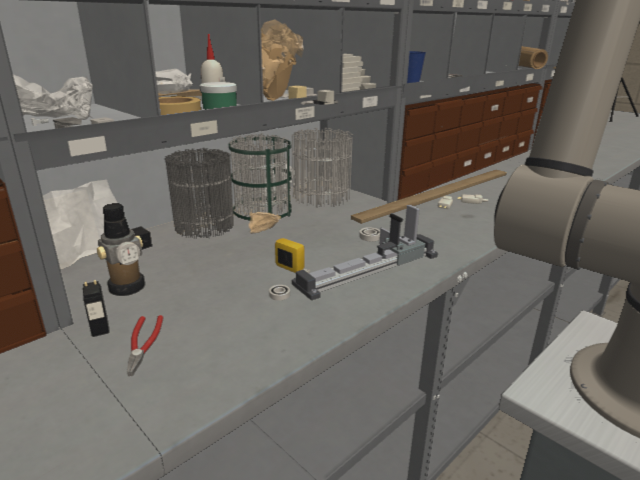

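View pics/top0.png

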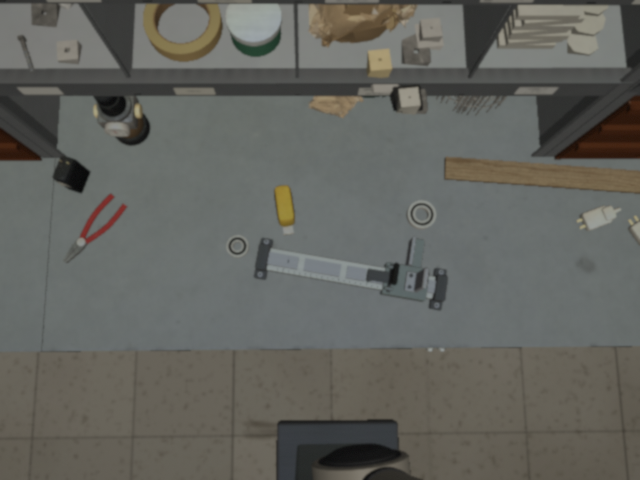

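The scene view shows the rail in the middle with the frame at its right end, around (405,235). In the top view the rail's feet are at about (263,258) and (440,288), the saddle at (405,280), the tape at (285,205), and the bearings at (421,214) and (237,246). I'll crop closer.

Run:
```python
import cv2,numpy as np
a=cv2.imread("pics/top0.png")[225:320,245:460]
b=cv2.imread("pics/scene0.png")[195:305,285:445]
A=cv2.resize(a,None,fx=3.7,fy=3.7,interpolation=cv2.INTER_CUBIC); B=cv2.resize(b,None,fx=5,fy=5,interpolation=cv2.INTER_CUBIC)
cv2.imwrite("pics/ca.png",A);cv2.imwrite("pics/cb.png",B)
```

```text
(no output)
```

View pics/ca.png

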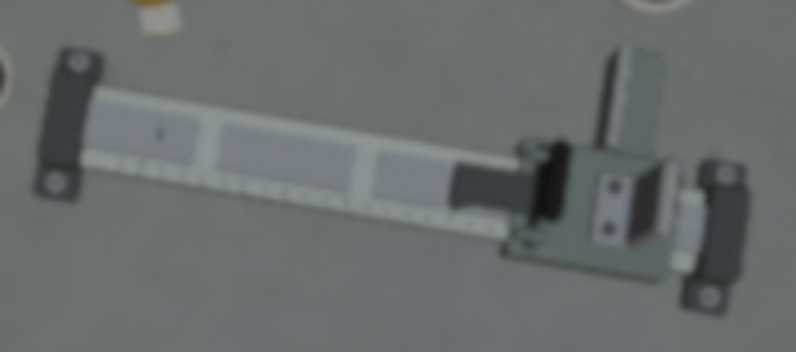

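View pics/cb.png

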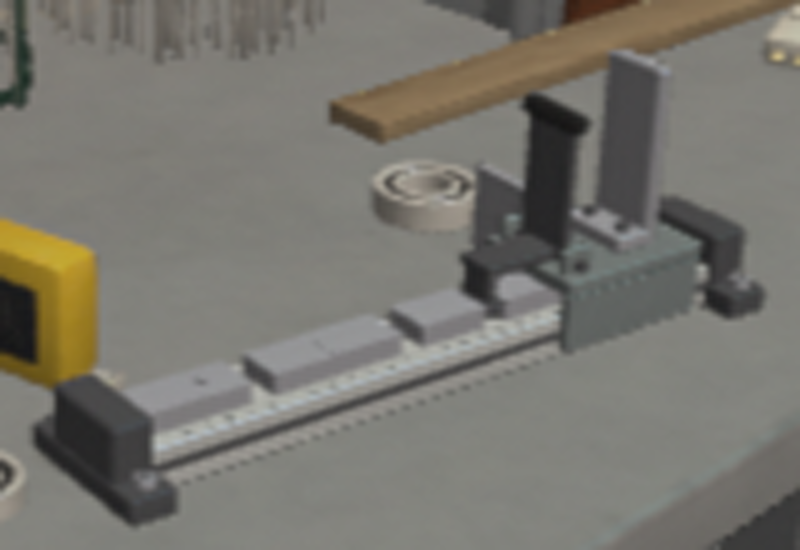

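Crop ca shows the rail running right to left, with slots at crop x≈363 (middle) and x≈207 (last), screws at (78,62), (55,182), (727,173) and (709,296), and the black roll from (562,145) to (545,220). Crop cb shows the roll from (530,100) to (585,128) and the post top from (615,55) to (668,70).

```bash
cat > h.py <<'E'
import numpy as np,pickle,cv2
C={n:pickle.load(open(f"{n}0.pkl","rb")) for n in("scene","top")}
def ray(n,uv):
    c=C[n]; d=c["R"].T@np.linalg.solve(c["mtx"],[*uv,1]); return -c["R"].T@c["t"],d/np.linalg.norm(d)
def onz(n,uv,z):
    o,d=ray(n,uv); return o+d*(z-o[2])/d[2]
def tri(u,v):
    o,d=ray("scene",u);p,e=ray("top",v)
    s=np.linalg.lstsq(np.c_[d,-e],p-o,rcond=None)[0]; a=o+s[0]*d;b=p+s[1]*e
    return (a+b)/2,np.linalg.norm(a-b)
ca=lambda x,y:((x+.5)/3.7+244.5,(y+.5)/3.7+224.5)
cb=lambda x,y:((x+.5)/5+284.5,(y+.5)/5+194.5)
E
python3 - <<'E'
from h import *
np.set_printoptions(precision=4,suppress=True)
print("cams",ray("scene",(320,240))[0],ray("top",(320,240))[0])
S=[onz("top",ca(*p),.012) for p in((78,62),(55,182),(727,173),(709,296))]
L=(S[0]+S[1])/2;R=(S[2]+S[3])/2;print("screws",L,R,np.linalg.norm(L-R),np.linalg.norm(S[0]-S[1]))
v=(L-R)[:2];v/=np.linalg.norm(v);u=np.array([v[1],-v[0]]);print("y dir",v,"yaw",np.arctan2(-v[0],v[1]))
M=((L+R)/2)[:2]
def loc(P):return np.array([(P[:2]-M)@u,(P[:2]-M)@v])
for nm,p in(("mid slot",(363,170)),("last slot",(207,143)),("pawlblk",(470,185)),):
    P=onz("top",ca(*p),.03);print(nm,P,loc(P))
for nm,p,z in(("roll a",(562,145),.107),("roll b",(545,220),.107)):
    P=onz("top",ca(*p),z);print(nm,P,loc(P))
for nm,p,z in(("roll a",(530,100),.108),("roll b",(585,128),.108),("post a",(615,55),.121),("post b",(668,70),.121)):
    P=onz("scene",cb(*p),z);print(nm,P,loc(P))
print("roll tri",tri(cb(557,112),ca(553,182)), "slots scene")
for p in((392,322),(246,366),(243,378)):
    P=onz("scene",cb(*p),.03);print(P,loc(P))
for nm,uv in(("bear1",(421.5,214)),("bear2",(237,246)),("tape",(285,188))):
    P=onz("top",uv,.01 if nm[0]=='b' else .062);print(nm,P,loc(P))
E
```

```text
cams [-0.0418  0.7125  0.4792] [0.3925 0.1    1.0876]
screws [0.5485 0.1726 0.012 ] [ 0.4915 -0.1423  0.012 ] 0.3199976136873928 0.05969516713740756
y dir [0.178 0.984] yaw -0.17896457880690847
mid slot [0.5217 0.0303 0.03  ] [-0.001   0.0151]
last slot [0.5352 0.1045 0.03  ] [-0.001   0.0906]
pawlblk [ 0.5142 -0.0206  0.03  ] [ 0.0007 -0.0363]
roll a [ 0.5229 -0.0532  0.107 ] [ 0.015  -0.0668]
roll b [ 0.4896 -0.0446  0.107 ] [-0.0193 -0.0642]
roll a [ 0.5178 -0.0488  0.108 ] [ 0.0092 -0.0634]
roll b [ 0.483  -0.0407  0.108 ] [-0.0264 -0.0616]
post a [ 0.5057 -0.0905  0.121 ] [ 0.0047 -0.1065]
post b [ 0.4797 -0.0923  0.121 ] [-0.0205 -0.113 ]
roll tri (array([ 0.5055, -0.0495,  0.1061]), np.float64(0.002515800293965278)) slots scene
[0.5197 0.0319 0.03  ] [-0.0032  0.0164]
[0.5342 0.104  0.03  ] [-0.0018  0.0899]
[0.5281 0.1121 0.03  ] [-0.0093  0.0968]
bear1 [ 0.6274 -0.1173  0.01  ] [ 0.1293 -0.1112]
bear2 [0.5701 0.219  0.01  ] [0.013  0.2095]
tape [0.6638 0.131  0.062 ] [0.1209 0.1395]
```

{"op": "apply_moves", "data": {
  "rows": [
    {"xyz": [0, 0, 0], "turn": 0.14},
    {"xyz": [0, 0, 0], "turn": 0.14},
    {"xyz": [0, 0, 0], "turn": 0.141}
  ],
  "gripper": 1,
  "newtons": 20
}}

```text
time: 0.48
tool_pos: [0.1257, -0.5095, 0.2263]
tool_rot: [-3.141, 0.0, -0.184]
contact_force: [0.1, -0.2, 0.8]
opening: 0.0918
```

{"op": "apply_moves", "data": {
  "rows": [
    {"xyz": [29.5, -48.7, 0], "turn": 0},
    {"xyz": [29.5, -48.7, 0], "turn": 0},
    {"xyz": [29.5, -48.7, 0], "turn": 0},
    {"xyz": [29.5, -48.7, 0], "turn": 0},
    {"xyz": [29.5, -48.7, 0], "turn": 0},
    {"xyz": [29.5, -48.7, 0], "turn": 0},
    {"xyz": [29.5, -48.7, 0], "turn": 0},
    {"xyz": [29.5, -48.7, 0], "turn": 0},
    {"xyz": [29.5, -48.7, 0], "turn": 0},
    {"xyz": [29.5, -48.7, 0], "turn": 0}
  ]
}}

```text
time: 1.72
tool_pos: [0.5037, -0.0814, 0.2265]
tool_rot: [3.141, 0.0, -0.179]
contact_force: [-0.2, -0.5, 0.4]
opening: 0.0917
```

{"op": "apply_moves", "data": {
  "rows": [
    {"xyz": [0, 0, 20], "turn": 0},
    {"xyz": [0, 0, 20], "turn": 0},
    {"xyz": [0, 0, 10], "turn": 0},
    {"xyz": [0, 0, 0], "turn": 0},
    {"xyz": [0, 0, 0], "turn": 0}
  ]
}}

```text
time: 2.35
tool_pos: [0.5032, -0.0835, 0.1774]
tool_rot: [3.141, -0.001, -0.18]
contact_force: [-0.7, 0.4, -0.1]
opening: 0.0918
```

Run:
```python
from cell import robot
import cv2,pickle
s=robot.observe(); c=robot.read_camera("wrist"); cv2.imwrite("pics/w1.png",c["frame"]); pickle.dump((s,c),open("w1.pkl","wb")); print(s["tool_pos"],s["tool_rot"],c["mtx"],c["T_tool_cam"])
```

```text
[ 0.50318113 -0.08347408  0.17739443] [ 3.14133599e+00 -1.22224900e-03 -1.79598692e-01] [[353.63894227   0.         320.46366653]
 [  0.         353.63894227 241.65895916]
 [  0.           0.           1.        ]] [[ 1.23138914e-03 -9.55775744e-01 -2.94093882e-01  7.95615462e-02]
 [ 9.99999116e-01  1.32428654e-03 -1.16741316e-04  7.84664735e-04]
 [ 5.01043087e-04 -2.94093478e-01  9.55776530e-01 -1.58453999e-01]
 [ 0.00000000e+00  0.00000000e+00  0.00000000e+00  1.00000000e+00]]
```

View pics/w1.png

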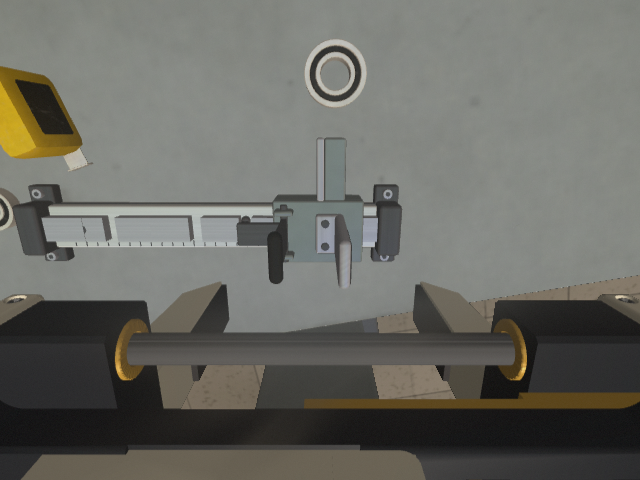

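The wrist view shows the rail horizontal, so the yaw is right. The roll runs from (276,238) to (276,280), and the post top edge is at about x 338–351, y 285.

Run:
```python
import numpy as np,pickle
from scipy.spatial.transform import Rotation as Ro
np.set_printoptions(precision=4,suppress=True)
s,c=pickle.load(open("w1.pkl","rb"));T=c["T_tool_cam"];R=Ro.from_euler("xyz",s["tool_rot"]).as_matrix()
def onz(uv,z):
    d=R@T[:3,:3]@np.linalg.solve(c["mtx"],[*uv,1]);o=R@T[:3,3]+s["tool_pos"];return R.T@(o+d*(z-o[2])/d[2]-s["tool_pos"])*1000
for n,uv,z in(("roll near",(276,280),.108),("roll far",(275,238),.108),("post top outer near",(351,286),.121),("post inner near",(343,287),.121),("post outer far",(346,225),.121),("screw",(387,194),.012),("screw",(382,255),.012),("screwL",(38,194),.012),("screwL",(53,256),.012),("pin?",(245,220),.03)):print(n,onz(uv,z))
g=c["frame"]; 
for r in(270,280): print(g[r,262:292].mean(1).astype(int),g[r,332:358].mean(1).astype(int))
```

```text
roll near [-18.5547 -30.2144  69.3641]
roll far [ 11.9805 -29.7995  69.4015]
post top outer near [-17.1839  20.983   56.3789]
post inner near [-17.9107  15.7088  56.3766]
post outer far [24.3862 16.7471 56.4286]
screw [ 25.8595  61.904  165.4421]
screw [-33.5253  60.4039 165.3691]
screwL [  25.4511 -259.2489  165.3591]
screwL [ -34.9721 -258.7572  165.2854]
pin? [  5.4896 -66.3049 147.3842]
[136 135 137 139 137 136 106  40  43  43  47  46  47  46  47  46  46  47
  47  42  50 138 139 138 137 137 136 137 138 137] [137 135 136 134 113  64  65  89 118 134 148 157 159 160 161 155 149 147
  84 111 137 137 137 138 136 137]
[134 135 135 136 134 135 137 129  42  46  46  47  46  48  48  49  49  48
  47  48 104 137 137 138 138 137 139 138 138 139] [135 135 135 136 135 131  68  93 118 132 148 157 158 160 161 156 149 137
  72 135 137 136 136 137 137 138]
```

{"op": "apply_moves", "data": {
  "rows": [
    {"xyz": [-3.5, 3, 0], "turn": 0},
    {"xyz": [0, 0, 20], "turn": 0},
    {"xyz": [0, 0, 25], "turn": 0},
    {"xyz": [0, 0, 25], "turn": 0},
    {"xyz": [0, 0, 15], "turn": 0},
    {"xyz": [0, 0, 8], "turn": 0},
    {"xyz": [0, 0, 0], "turn": 0},
    {"xyz": [0, 0, 0], "turn": 0}
  ]
}}

```text
time: 3.4
tool_pos: [0.4993, -0.0856, 0.0844]
tool_rot: [3.141, -0.001, -0.179]
contact_force: [-0.7, -0.4, 0.8]
opening: 0.092
```

{"op": "apply_moves", "data": {
  "rows": [
    {"xyz": [0, 0, 0], "turn": 0},
    {"xyz": [0, 0, 0], "turn": 0},
    {"xyz": [0, 0, 0], "turn": 0},
    {"xyz": [0, 0, 0], "turn": 0},
    {"xyz": [0, 0, 0], "turn": 0},
    {"xyz": [0, 0, 0], "turn": 0}
  ],
  "gripper": 0.3,
  "newtons": 20
}}

```text
time: 4.15
tool_pos: [0.4988, -0.0857, 0.0836]
tool_rot: [3.141, -0.0, -0.179]
contact_force: [1.2, 2.8, 0.8]
opening: 0.0382
```

{"op": "apply_moves", "data": {
  "rows": [
    {"xyz": [0, 0, 0], "turn": 0},
    {"xyz": [0, 0, 0], "turn": 0},
    {"xyz": [0, 0, 0], "turn": 0}
  ],
  "gripper": 0.3
}}

```text
time: 4.53
tool_pos: [0.4989, -0.0857, 0.0836]
tool_rot: [3.141, -0.0, -0.179]
contact_force: [1.5, -0.4, -1.1]
opening: 0.0386
```

{"op": "apply_moves", "data": {
  "rows": [
    {"xyz": [0, 0, 0], "turn": 0},
    {"xyz": [0, 0, 0], "turn": 0},
    {"xyz": [0, 0, 0], "turn": 0},
    {"xyz": [0, 0, 0], "turn": 0}
  ],
  "gripper": 0.0,
  "newtons": 35
}}

```text
time: 5.03
tool_pos: [0.4989, -0.0857, 0.0836]
tool_rot: [3.141, -0.0, -0.179]
contact_force: [1.7, -3.5, -4.1]
opening: 0.0379
```

Run:
```python
from cell import robot
import cv2
c=robot.read_camera("scene"); cv2.imwrite("pics/s2.png",cv2.resize(c["frame"][170:290,300:460],None,fx=5,fy=5,interpolation=2))
c=robot.read_camera("wrist"); cv2.imwrite("pics/w2.png",c["frame"])
```

```text
(no output)
```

View pics/s2.png

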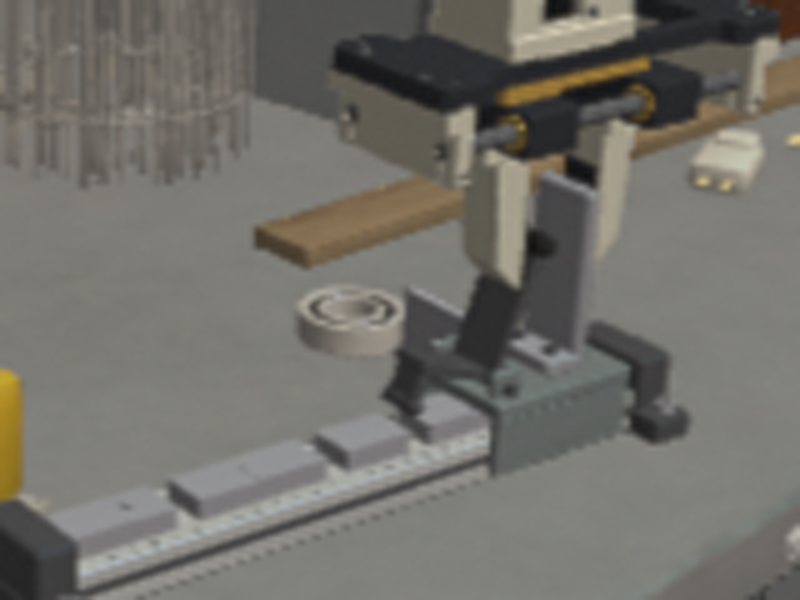

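The lever is squeezed to its stop, because more force barely changes the opening, and the pawl block is raised at (400,390). Now slide.

{"op": "apply_moves", "data": {
  "rows": [
    {"xyz": [0, -4, 0], "turn": 0},
    {"xyz": [0, -6, 0], "turn": 0},
    {"xyz": [0, -6, 0], "turn": 0}
  ]
}}

```text
time: 5.5
tool_pos: [0.5018, -0.0692, 0.0836]
tool_rot: [3.142, -0.0, -0.179]
contact_force: [4.0, -3.3, -6.5]
opening: 0.038
```

{"op": "apply_moves", "data": {
  "rows": [
    {"xyz": [0, -8, 0], "turn": 0},
    {"xyz": [0, -8, 0], "turn": 0},
    {"xyz": [0, -8, 0], "turn": 0},
    {"xyz": [0, -8, 0], "turn": 0},
    {"xyz": [0, -8, 0], "turn": 0},
    {"xyz": [0, -8, 0], "turn": 0},
    {"xyz": [0, -8, 0], "turn": 0},
    {"xyz": [0, -8, 0], "turn": 0},
    {"xyz": [0, 0, 0], "turn": 0},
    {"xyz": [0, 0, 0], "turn": 0}
  ]
}}

```text
time: 6.75
tool_pos: [0.5135, -0.0055, 0.0836]
tool_rot: [-3.14, -0.001, -0.179]
contact_force: [5.4, 1.3, -7.7]
opening: 0.0372
```

Run:
```python
from cell import robot
import cv2
c=robot.read_camera("scene"); cv2.imwrite("pics/s3.png",cv2.resize(c["frame"][190:310,280:440],None,fx=5,fy=5,interpolation=2))
```

```text
(no output)
```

View pics/s3.png

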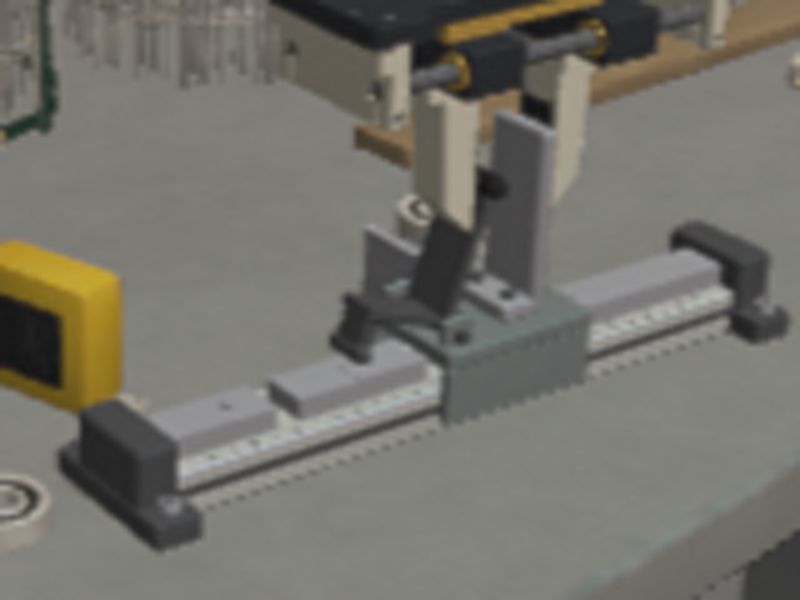

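The frame is past the middle notch, with the pawl (350,340) raised above the strip between the middle and last slots. Next I let go, then push on the post.

{"op": "apply_moves", "data": {
  "rows": [
    {"xyz": [0, 0, 0], "turn": 0},
    {"xyz": [0, 0, 0], "turn": 0},
    {"xyz": [0, 0, 0], "turn": 0},
    {"xyz": [0, 0, 0], "turn": 0},
    {"xyz": [0, 0, 0], "turn": 0},
    {"xyz": [0, 0, 0], "turn": 0}
  ],
  "gripper": 1
}}

```text
time: 7.55
tool_pos: [0.513, -0.0068, 0.0837]
tool_rot: [3.141, 0.0, -0.179]
contact_force: [-0.1, -0.1, 0.1]
opening: 0.0903
```

{"op": "apply_moves", "data": {
  "rows": [
    {"xyz": [0, -8, 0], "turn": 0},
    {"xyz": [0, -7, 0], "turn": 0},
    {"xyz": [0, -6, 0], "turn": 0},
    {"xyz": [0, -4, 0], "turn": 0},
    {"xyz": [0, -2, 0], "turn": 0}
  ]
}}

```text
time: 8.18
tool_pos: [0.5176, 0.0186, 0.0836]
tool_rot: [3.139, 0.0, -0.178]
contact_force: [-2.3, -11.4, 0.3]
opening: 0.092
```

{"op": "apply_moves", "data": {
  "rows": [
    {"xyz": [0, -2, 0], "turn": 0},
    {"xyz": [0, -2, 0], "turn": 0},
    {"xyz": [0, -2, 0], "turn": 0},
    {"xyz": [0, -2, 0], "turn": 0},
    {"xyz": [0, -2, 0], "turn": 0},
    {"xyz": [0, -2, 0], "turn": 0},
    {"xyz": [0, -2, 0], "turn": 0},
    {"xyz": [0, -2, 0], "turn": 0}
  ]
}}

```text
time: 9.18
tool_pos: [0.5204, 0.0337, 0.0836]
tool_rot: [3.138, 0.001, -0.179]
contact_force: [-2.0, -9.8, 0.3]
opening: 0.092
```

{"op": "apply_moves", "data": {
  "rows": [
    {"xyz": [0, -2, 0], "turn": 0},
    {"xyz": [0, -2, 0], "turn": 0},
    {"xyz": [0, -2, 0], "turn": 0},
    {"xyz": [0, -2, 0], "turn": 0},
    {"xyz": [0, -2, 0], "turn": 0},
    {"xyz": [0, -2, 0], "turn": 0},
    {"xyz": [0, -2, 0], "turn": 0},
    {"xyz": [0, -2, 0], "turn": 0},
    {"xyz": [0, -2, 0], "turn": 0},
    {"xyz": [0, -2, 0], "turn": 0}
  ]
}}

```text
time: 10.42
tool_pos: [0.524, 0.0534, 0.0835]
tool_rot: [3.138, 0.001, -0.179]
contact_force: [-0.4, -9.3, 0.7]
opening: 0.0919
```

{"op": "apply_moves", "data": {
  "rows": [
    {"xyz": [0, -1.5, 0], "turn": 0},
    {"xyz": [0, -1.5, 0], "turn": 0},
    {"xyz": [0, -1.5, 0], "turn": 0},
    {"xyz": [0, -1.5, 0], "turn": 0}
  ]
}}

```text
time: 10.92
tool_pos: [0.5254, 0.0615, 0.0837]
tool_rot: [-3.141, 0.0, -0.179]
contact_force: [0.6, -0.3, 0.7]
opening: 0.0919
```

{"op": "apply_moves", "data": {
  "rows": [
    {"xyz": [0, -1, 0], "turn": 0},
    {"xyz": [0, -1, 0], "turn": 0}
  ]
}}

```text
time: 11.18
tool_pos: [0.5257, 0.063, 0.0837]
tool_rot: [3.141, 0.0, -0.179]
contact_force: [-0.6, -1.8, -0.1]
opening: 0.0917
```

{"op": "apply_moves", "data": {
  "rows": [
    {"xyz": [0, -1, 0], "turn": 0},
    {"xyz": [0, 0, 0], "turn": 0}
  ]
}}

```text
time: 11.42
tool_pos: [0.5259, 0.064, 0.0837]
tool_rot: [3.141, 0.0, -0.179]
contact_force: [-0.6, -2.8, 0.9]
opening: 0.0914
```

{"op": "apply_moves", "data": {
  "rows": [
    {"xyz": [0, -1, 0], "turn": 0},
    {"xyz": [0, 0, 0], "turn": 0}
  ]
}}

```text
time: 11.68
tool_pos: [0.5259, 0.0642, 0.0836]
tool_rot: [3.14, 0.0, -0.179]
contact_force: [-1.3, -6.6, 1.2]
opening: 0.0918
```

Run:
```python
from cell import robot
import cv2
c=robot.read_camera("scene"); cv2.imwrite("pics/s4.png",cv2.resize(c["frame"][190:310,260:420],None,fx=5,fy=5,interpolation=2))
```

```text
(no output)
```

View pics/s4.png

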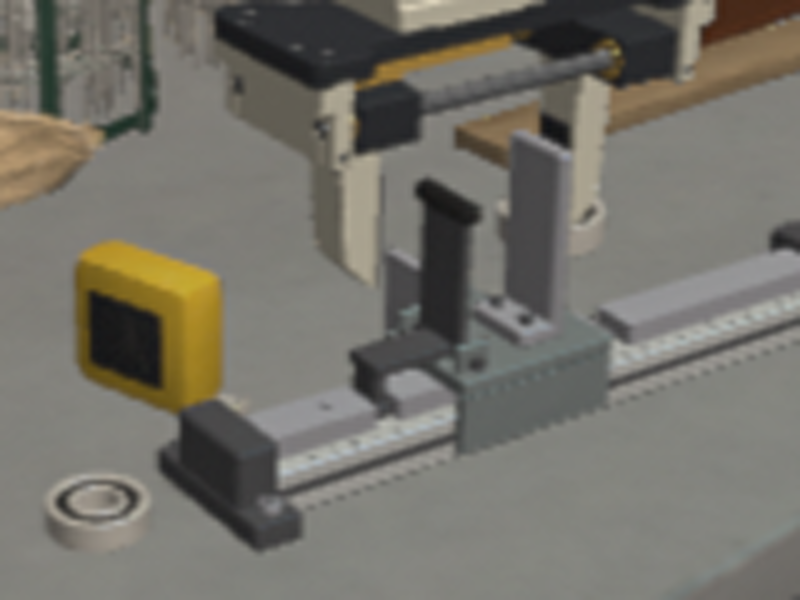

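The pawl is in the last slot at (385,400) and the lever is upright again. I'll push a little more to confirm it blocks, then back off.

{"op": "apply_moves", "data": {
  "rows": [
    {"xyz": [0, -1, 0], "turn": 0},
    {"xyz": [0, -0.5, 0], "turn": 0},
    {"xyz": [0, 0, 0], "turn": 0}
  ]
}}

```text
time: 12.1
tool_pos: [0.5259, 0.0643, 0.0835]
tool_rot: [3.138, 0.001, -0.179]
contact_force: [-1.6, -13.8, 1.4]
opening: 0.0917
```

{"op": "apply_moves", "data": {
  "rows": [
    {"xyz": [0, 6, 0], "turn": 0},
    {"xyz": [0, 12, 0], "turn": 0},
    {"xyz": [0, 0, -10], "turn": 0},
    {"xyz": [0, 0, -25], "turn": 0},
    {"xyz": [0, 0, -40], "turn": 0},
    {"xyz": [0, 0, -40], "turn": 0},
    {"xyz": [0, 0, -20], "turn": 0},
    {"xyz": [0, 0, 0], "turn": 0},
    {"xyz": [0, 0, 0], "turn": 0}
  ]
}}

```text
time: 13.22
tool_pos: [0.5226, 0.0491, 0.218]
tool_rot: [3.142, 0.001, -0.179]
contact_force: [-0.2, 1.0, -1.3]
opening: 0.0921
```

Run:
```python
from cell import robot
import cv2,numpy as np
s=robot.observe();print(s["tool_pos"],s["contact_force"],s["time"])
a=robot.read_camera("scene")["frame"]; b=robot.read_camera("wrist")["frame"]
cv2.imwrite("pics/s5.png",np.vstack([cv2.resize(a[195:305,270:420],(450,330),interpolation=2),cv2.resize(b[:300],(450,211))]))
```

```text
[0.5226295  0.04905576 0.21796191] [-0.17882468  1.00570481 -1.25249855] 13.225
```

View pics/s5.png

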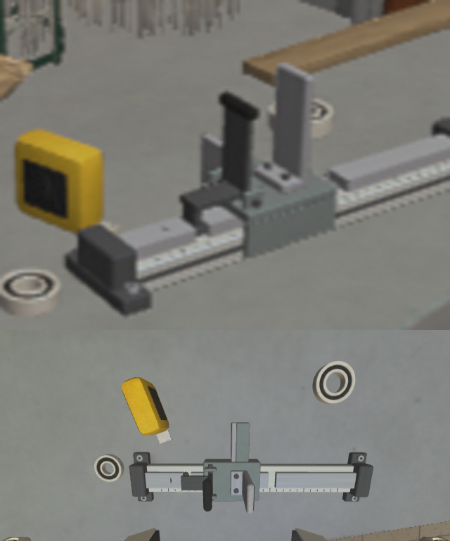

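The last view shows the lever upright, as at the start, with the pawl down in the last slot. The tape and both bearings look undisturbed and the robot is clear, so I'm handing in.

```bash
python3 -c "
from cell import robot
print(robot.hand_in())"
```

```text
the job is handed in; nothing more can be done
None
```

The length stop is now in its last notch with the pawl dropped in. I handed the job in at about 13.3 s, with no verdict reported.

**What I did:** I squeezed the lever to its stop and slid the frame about 80 mm, past the middle notch, with the pawl raised. I then let go with the pawl on the rail between the last two notches. With the lever free, I pushed the grip post until the pawl fell in, at a travel of about 0.12 m. That fits the 0.1205 m I had measured from the images.

**Last checks:**
- **Locked:** pushing needed about 10 N while the pawl rode on the rail, then dropped to near zero as it fell in. After that the frame blocked: another 1.5 mm of commanded push moved it only 0.1 mm, at 14 N.
- **Pawl and lever:** the final pictures show the pawl in the last slot and the lever upright, as at the start. I judged this by eye and did not measure the lever's angle.
- **Surroundings:** the tape measure and both bearings look undisturbed, also by eye. The gripper was open and about 0.1 m above the frame.

**One reading that disagreed:** the squeezed opening was 37–38 mm, not the 35 mm given. Raising the grip from 20 to 35 N hardly changed it, so I took the lever to be at its stop. My guess is that the fingertip was touching the slanted lever plate below the roll. The pictures showed the pawl clear of the rail before the slide and at the end of it.

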